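# Fill the truffle tray and hold it against the sprung stop

## Task

Tip all five truffles out of the steel cup into the open white tray and stand the empty cup back upright on the table, clear of the tray. Then push the tray along the table, flat and roughly centred against the plate of the spring-backed stop, and keep it pressed there steadily so that a colleague can fasten its lid: plate about half-way in, some 8 newtons, never rammed in hard. Finish while still holding the tray pressed like that; leave everything else on the table where it is.

Things in the scene. Friction and masses are not known exactly. Their poses are not given: they have to be found in the camera images.
- cup: brushed-steel cup without a handle, tapered: 52 mm across at the foot, 64 mm across at the rim, 75 mm tall, wall 3 mm, floor 4 mm, about 0.15 kg; it stands upright on the table to the left or right of the tray with five truffles in it. Origin at the centre of its underside, z up through the mouth
- truffle0_center (a point): centre of truffle 1 of 5: a smooth, slippery hard-shelled dark-brown ball 22 mm in diameter, 10 g, at the start inside the steel cup
- truffle1_center (a point): centre of truffle 2 of 5: a smooth, slippery hard-shelled dark-brown ball 22 mm in diameter, 10 g, at the start inside the steel cup
- truffle2_center (a point): centre of truffle 3 of 5: a smooth, slippery hard-shelled dark-brown ball 22 mm in diameter, 10 g, at the start inside the steel cup
- truffle3_center (a point): centre of truffle 4 of 5: a smooth, slippery hard-shelled dark-brown ball 22 mm in diameter, 10 g, at the start inside the steel cup
- truffle4_center (a point): centre of truffle 5 of 5: a smooth, slippery hard-shelled dark-brown ball 22 mm in diameter, 10 g, at the start inside the steel cup
- tray: open-topped rigid white gift tray, 110 mm (its x) by 100 mm (its y) outside, 45 mm tall, walls and floor 5 mm, about 0.14 kg, lying on the table in front of the stop, 30 to 63 mm short of its plate, somewhat askew (up to 0.2 rad) and off-centre (up to 15 mm). Origin at the centre of its underside; its +x points roughly at the stop's plate
- stop: spring-backed stop, bolted to the table beyond the tray: upright aluminium plate 140 mm wide, from 4 to 50 mm above the table, carried on two rods in front of a 56 mm tall aluminium block. Origin on the table below the middle of the plate's front face when nothing presses it; +x points away from the robot, the way the plate is pressed in; y runs along the plate
- plate (a joint): how far the stop's plate is pressed in along the stop's +x: 0 at rest, 0.040 m fully in. A spring pushes back with 3 N at rest plus 250 N per metre, so 8 N at 0.020 m half-way
- ramekin: bystander: low white ceramic ramekin (small dish), 84 mm across, 40 mm tall, empty, on the other side of the tray from the cup; origin under its centre
- jar: bystander: glass jar with a lid, 60 mm across, 90 mm tall; origin under its centre
- tape: bystander: roll of clear tape lying flat, 100 mm across, 24 mm tall; origin under its centre
- nozzle: bystander: small steel piping nozzle standing point up, 28 mm across, 45 mm tall; origin under its centre
- spatula: bystander: spatula lying on the table, 240 mm long, along its x
- bowl: bystander: steel bowl, 170 mm across, 70 mm tall; origin under its centre
There are look-alikes about, which are no part of the job. Leave any purple look-alike of the tray alone.

How it is judged:
On the way, in this order (a step that is already met when the one before it is completed fails the run):
1. all five truffles lie in the tray while the cup is held up off the table (x of truffle0_center in the frame of tray between -0.055 and 0.055 m and y of truffle0_center in the frame of tray between -0.05 and 0.05 m and z of truffle0_center in the frame of tray between 0 and 0.05 m and x of truffle1_center in the frame of tray between -0.055 and 0.055 m and y of truffle1_center in the frame of tray between -0.05 and 0.05 m and z of truffle1_center in the frame of tray between 0 and 0.05 m and x of truffle2_center in the frame of tray between -0.055 and 0.055 m and y of truffle2_center in the frame of tray between -0.05 and 0.05 m and z of truffle2_center in the frame of tray between 0 and 0.05 m and x of truffle3_center in the frame of tray between -0.055 and 0.055 m and y of truffle3_center in the frame of tray between -0.05 and 0.05 m and z of truffle3_center in the frame of tray between 0 and 0.05 m and x of truffle4_center in the frame of tray between -0.055 and 0.055 m and y of truffle4_center in the frame of tray between -0.05 and 0.05 m and z of truffle4_center in the frame of tray between 0 and 0.05 m and height (world z) of cup above 0.03 m), for 0.1 s.
2. the cup stands upright on the table, let go, clear of the tray (height (world z) of cup between -0.006 and 0.008 m and angle between cup's own z axis and vertical below 0.1 rad and contact force between the fingers and cup below 0.1 N and linear speed of cup below 0.03 m/s and horizontal distance between cup and tray above 0.08 m), for 0.2 s.
3. the tray is pressed by the robot against the plate with 5 to 11 N, square and centred (contact force between tray and stop between 5 and 11 N and angle between the x axis of tray and the x axis of stop, either way round below 0.12 rad and y of tray in the frame of stop between -0.035 and 0.035 m and value of joint plate between 0.006 and 0.034 m and contact force between any of the fingers, the arm and tray above 3 N and linear speed of tray below 0.02 m/s), for 0.5 s.
At the end, for the whole second after the job is handed in: Truffles in the tray; cup upright (0.1 rad) on the table, let go, over 80 mm from the tray's centre; tray flat, within 35 mm of the stop's middle line and 0.12 rad of square, pressed by the robot on the plate with a steady 5 to 11 N (plate 6 to 34 mm in), still held at the end (all of step 2 and all of step 3 and x of truffle0_center in the frame of tray between -0.055 and 0.055 m and y of truffle0_center in the frame of tray between -0.05 and 0.05 m and z of truffle0_center in the frame of tray between 0 and 0.05 m and x of truffle1_center in the frame of tray between -0.055 and 0.055 m and y of truffle1_center in the frame of tray between -0.05 and 0.05 m and z of truffle1_center in the frame of tray between 0 and 0.05 m and x of truffle2_center in the frame of tray between -0.055 and 0.055 m and y of truffle2_center in the frame of tray between -0.05 and 0.05 m and z of truffle2_center in the frame of tray between 0 and 0.05 m and x of truffle3_center in the frame of tray between -0.055 and 0.055 m and y of truffle3_center in the frame of tray between -0.05 and 0.05 m and z of truffle3_center in the frame of tray between 0 and 0.05 m and x of truffle4_center in the frame of tray between -0.055 and 0.055 m and y of truffle4_center in the frame of tray between -0.05 and 0.05 m and z of truffle4_center in the frame of tray between 0 and 0.05 m and height (world z) of tray between -0.006 and 0.008 m and angle between tray's own z axis and vertical below 0.08 rad); the arm keeps its last pose, push and grip.
It fails at once if a bystander is moved by more than 40 mm (distance of any of ramekin, jar, tape, nozzle, spatula, bowl from where it was at the start of the episode above 0.04 m).
It fails at once if the tray is rammed against the stop with more than 25 N (contact force between tray and stop above 25 N).
It also fails if it takes over 72 s, if anything falls off the work surface, if the arm or the gripper's body presses on something with over 40 N, if the wrist force passes 120 N, or if a joint passes its speed limit or range.

## Robot

A 6-joint arm with a two-finger parallel gripper is mounted at the origin on the work surface. World frame = base frame: x ahead of the robot, y to its left, z up, the work surface at z = 0. Lengths are in m, angles in rad, forces in N, time in s.
With the tool pointing down it reaches from about 0.325 to 0.9 m from the base axis. Payload 6.1 kg.
Tool frame: the origin (TCP) lies at the very end of the fingers, on their centre line; the grasp point (between the pads) lies 19 mm behind it; z points along the fingers, y is the line along which they close (so a half turn about z gives the same grasp; the last joint's range is limited). The gripper opens to 85 mm and grips with 20 to 120 N. Pads are 22 mm wide; open, the fingers measure 114 mm over their backs; the gripper's body (76 mm by 85 mm) begins 54 mm behind the grasp point. The pads swing forward as they close: fully open they stand 13 mm farther back than shut.
Start: joints at [-1.361, 0.22, 1.526, -0, 1.395, -0.126], TCP at [0.206, -0.59, 0.231] pointing down, gripper open.
Joint ranges: [-2.98, 2.98], [-0.91, 2.08], [0.09, 2.57], [-1.24, 4.39], [0.2, 2.65], [-2.68, 2.68]. Speed limits (rad/s): [2.57, 2.57, 3.01, 3.14, 3.14, 3.14].

## Interface

Orientations are given as a 3x3 rotation matrix whose columns are the frame's x, y, z axes.
In Python, from workcell import sensors, cams, finish_job gives the robot as it stands. The module is installed in compiled form; this text tells all that it offers.
- The arm moves only by the tool carry_out, never from a script. Its argument "series" is a list that holds one entry, the list of rows, each a list of 7 numbers: the shift along the tool's x, y, z each as a share of 25 mm, from -1 to 1, then the turn, a rotation vector about the tool's x, y, z each as a share of pi/2 rad, from -1 to 1, then the opening, from 0 (shut) to 1 (fully open). A call has 1 to 8 rows; each row shifts and turns the commanded pose from where the row before left it, along the tool's axes as they then stand; what a row does not reach is not made up. A row lasts 1/8 s, in which the tool goes at most 62.5 mm and 10.7 degrees, less where a joint would pass 70% of its speed; a pose out of reach is approached as far as the arm can. A call with a number of a shift or a turn outside -1 to 1 is refused whole. A call with a gripper value outside its range is refused whole. The fingers move at their own pace and stop on an object; "newtons" is the grip in N (left out, the last holds). Time passes only in rows, so rows that do not move let the fingers close. It gives the time, the measured TCP pose, the force, the opening and the grip force at its end, in the units of the state.
- sensors.sense(): the state, without advancing time (a new reading comes with each control period).
- cams.read_camera(name): name is "scene" or "top" or "wrist"; returns the picture (384x512x3 uint8, red, green, blue); there is no depth.
- cams.camera_info(name): a dict with "fovy" (degrees; the focal length in pixels is half the picture's height over the tangent of half this angle, whatever the lens; pixels are square), "cx", "cy" (the principal point, pixels), "extrinsics" (4x4, takes a point from camera to world coordinates). Camera axes: x right, y up, looking along -z (the intrinsics and any distortion apply to the point x, -y, -z); pixel columns grow to the right and rows downward; lengths in m; the calibration is good to about 2 mm. A picture is of the moment at which its call begins: read the wrist's pose just before it. camera_info takes no time and is no camera call; for the wrist camera it gives the pose at the moment of the call.
- finish_job(): hands the job in; it is judged then, once.
The state is a dict: "t": time; "joint_pos": joint angles; "joint_vel": joint speeds; "joint_torque": joint torques, N m; "tool_pos": TCP position; "eef_rot": TCP orientation; "force": force on the tool from outside, world axes, zero at the start; "torque": the same for the moment, N m; "grip_width": opening from 0.0 (shut) to 1.0 (fully open); "grasp_force": force on a finger pad.
Only numpy, scipy, OpenCV 4.12 (cv2) and the standard library are available. Lean on these libraries where they do the work, as an engineer would, in place of code of your own. Each camera call takes 0.05 s, during which the arm holds its last target. There are 200 camera calls.

## Working session

There is one attempt and no reset: what is moved stays moved. The work goes in short steps, Python scripts to look and compute and a tool call to move; the robot and the scene stay as the last step left them, time stands still between calls to the robot, and variables do not carry over. Pictures are saved under pics/ and viewed, at most 10 in all, crops included, and the job is handed in when it is done.

Besides the shell and the picture viewer there is one more tool, called after "Emit:" by a JSON object that holds its "name" and its "arguments". carry_out: Moves the arm, as the interface text tells. Shift numbers are shares of 25 mm and turn numbers shares of pi/2 rad, none past 1 either way. Its arguments: {"type":"object","properties":{"series":{"type":"array"},"newtons":{"type":"number"}},"required":["series"]}

```bash
mkdir -p pics; python3 - <<'E'
from workcell import sensors, cams
import cv2
for n in ("scene","top"):
    im=cams.read_camera(n); cv2.imwrite(f"pics/{n}0.png",cv2.resize(im[:,:,::-1],(800,600),interpolation=cv2.INTER_CUBIC))
    print(n,cams.camera_info(n))
print(cams.camera_info("wrist"))
print(sensors.sense())
E
```

```text
scene {'fovy': 53.16373390373529, 'cx': 263.1139273342506, 'cy': 192.51851819611133, 'extrinsics': array([[-0.08773291, -0.78260283,  0.61630815,  1.36409109],
       [ 0.9960728 , -0.07631988,  0.04488049,  0.0568096 ],
       [ 0.01191296,  0.61782528,  0.78622516,  1.04897325],
       [ 0.        ,  0.        ,  0.        ,  1.        ]])}
top {'fovy': 53.62543264595799, 'cx': 251.31648585693557, 'cy': 203.59387477603133, 'extrinsics': array([[ 0.00509064,  0.98314256, -0.18276977,  0.35846127],
       [-0.99987264,  0.00776895,  0.01394098,  0.03528369],
       [ 0.0151259 ,  0.18267552,  0.9830569 ,  1.28773425],
       [ 0.        ,  0.        ,  0.        ,  1.        ]])}
{'fovy': 59.14825513986648, 'cx': 258.97226430929754, 'cy': 192.15258018334063, 'extrinsics': array([[ 0.32940535,  0.91182142,  0.2450996 ,  0.26803114],
       [-0.94418584,  0.31874031,  0.08317285, -0.56865259],
       [-0.00228434, -0.25881715,  0.96592363,  0.37358578],
       [ 0.        ,  0.        ,  0.        ,  1.        ]])}
{'t': 0.1, 'joint_pos': array([-1.36108393e+00,  2.21112915e-01,  1.52753868e+00, -4.67342282e-05,
        1.39468108e+00, -1.26098886e-01]), 'joint_vel': array([-0.00079412, -0.00307709, -0.00372144,  0.00101812,  0.00012986,
        0.00106356]), 'joint_torque': array([ 8.06472399e-04, -4.98243356e+01, -3.90546191e+01, -2.31771628e-04,
        5.67932613e-03,  2.91159131e-05]), 'tool_pos': array([ 0.20582519, -0.58954708,  0.23030769]), 'eef_rot': array([[ 9.44140597e-01,  3.29542664e-01, -4.07237322e-04],
       [ 3.29542870e-01, -9.44139096e-01,  1.69231488e-03],
       [ 1.73201276e-04, -1.73198534e-03, -9.99998485e-01]]), 'force': array([-0.50079885, -0.08639967, -0.71310552]), 'torque': array([-0.02853925,  0.02566533,  0.04333529]), 'grasp_force': 0.0, 'grip_width': 1.0016129987771765}
```

View pics/scene0.png

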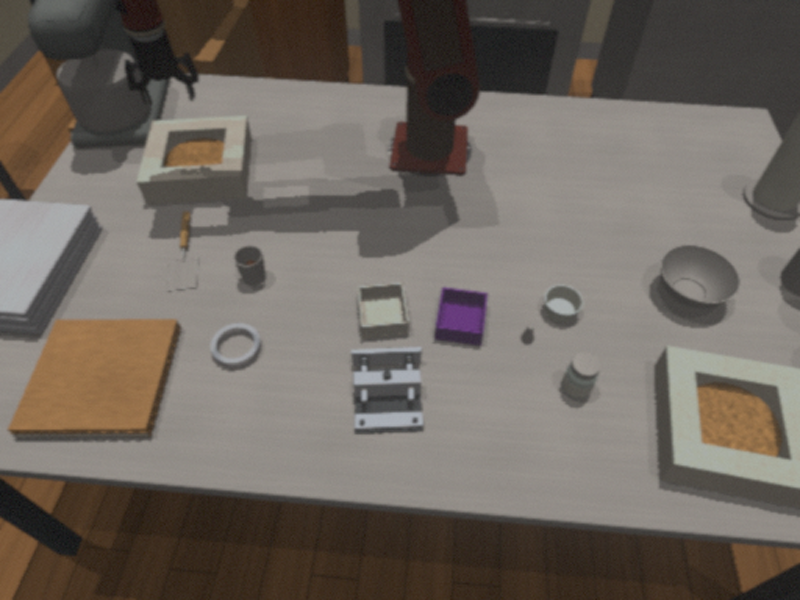

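View pics/top0.png

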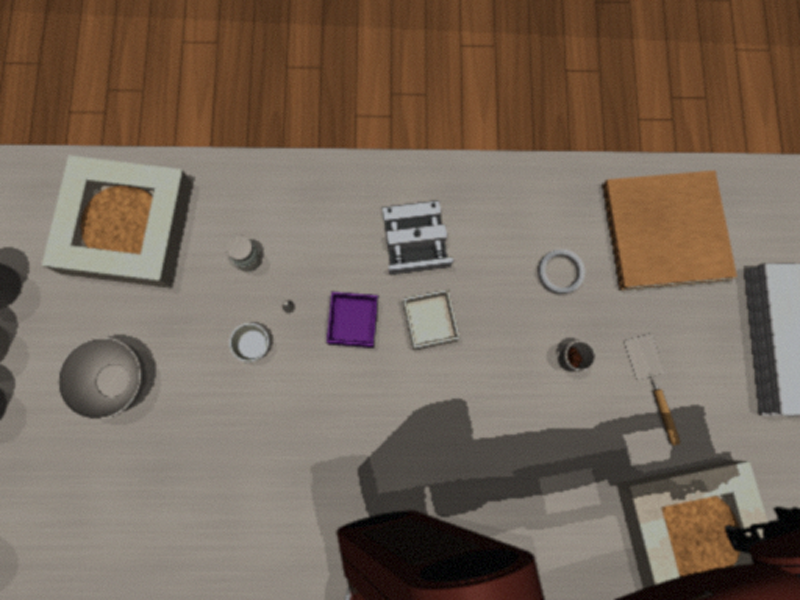

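The pictures show the cup with dark truffles at top (577,355)/scene (249,262). The white tray is at top (431,320)/scene (383,311), with the purple look-alike to its left in the top view. The stop is at top (417,240)/scene (387,385). Next I'll make enlarged crops.

```bash
cat > h.py <<'E'
import numpy as np, cv2
from workcell import sensors, cams
def ray(info,u,v):
    f=192/np.tan(np.radians(info["fovy"])/2); E=info["extrinsics"]
    d=E[:3,:3]@np.array([(u-info["cx"])/f,-(v-info["cy"])/f,-1]); return E[:3,3],d/np.linalg.norm(d)
def onz(info,uv,z):
    o,d=ray(info,*uv); return o+d*(z-o[2])/d[2]
def tri(obs):
    A=np.zeros((3,3));b=np.zeros(3)
    for i,uv in obs:
        o,d=ray(i,*uv);P=np.eye(3)-np.outer(d,d);A+=P;b+=P@o
    X=np.linalg.solve(A,b)
    return X,[np.linalg.norm((np.eye(3)-np.outer(d,d))@(X-o)) for o,d in (ray(i,*uv) for i,uv in obs)]
def proj(info,X):
    f=192/np.tan(np.radians(info["fovy"])/2); E=info["extrinsics"]
    c=E[:3,:3].T@(np.asarray(X)-E[:3,3]); return info["cx"]+f*c[0]/-c[2], info["cy"]-f*c[1]/-c[2]
E
python3 - <<'E'
from h import *
t=cams.read_camera("top")[:,:,::-1]; s=cams.read_camera("scene")[:,:,::-1]
def c(im,x,y,w,h,k): return cv2.resize(im[y:y+h,x:x+w],None,fx=k,fy=k,interpolation=cv2.INTER_CUBIC)
# top tray/stop: x240-300,y125-225 k=5 ->300x500 ; scene tray/stop x220-280,y178-278
a=c(t,236,125,64,100,5);b=c(s,220,178,64,100,5)
d=np.vstack([c(t,350,205,36,48,5),c(s,143,150,36,48,5)]); d=np.vstack([d,np.zeros((20,180,3),np.uint8)])
cv2.imwrite("pics/crop.png",np.hstack([a,b,d[:500]]) if 0 else np.hstack([a,b,cv2.resize(d[:480],(150,400)) if 0 else np.vstack([d[:480],np.zeros((20,180,3),np.uint8)])])[:, :800])
print(np.hstack([a,b]).shape)
E
```

```text
(500, 640, 3)
```

View pics/crop.png

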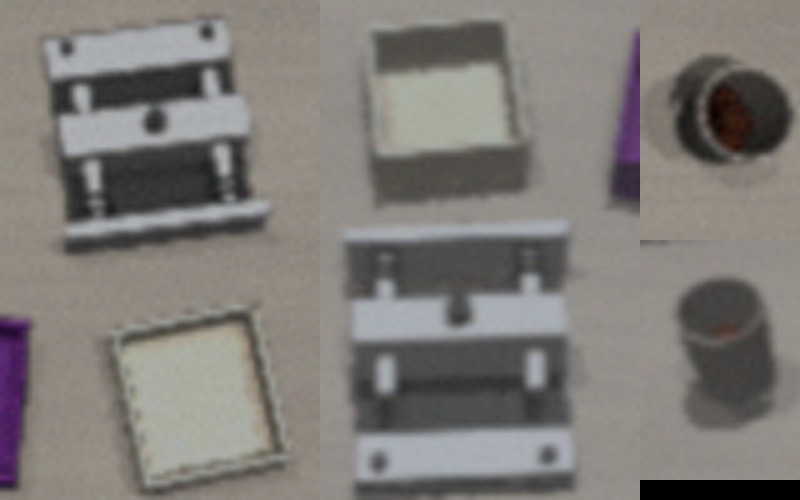

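The left crop (top) shows the tray rim corners at (110,338), (257,308), (288,460), (147,490) and the plate's front edge from (65,240) to (270,214). The middle crop (scene) shows rim corners at (364,28), (507,20), (530,148), (370,155). The cup's rim centres are (745,114) in the top crop and (721,312) in the scene crop.

```bash
python3 - <<'E'
from h import *
np.set_printoptions(precision=4,suppress=True)
T=cams.camera_info("top");S=cams.camera_info("scene")
tp=lambda x,y:(236+x/5-.4,125+y/5-.4); sp=lambda x,y:(220+(x-320)/5-.4,178+y/5-.4)
top=[tp(110,338),tp(257,308),tp(288,460),tp(147,490)]
sc=[sp(370,155+0) if 0 else sp(530,148),sp(370,155),sp(364,28),sp(507,20)]
P=[]
for a,b in zip(top,sc):
    X,r=tri([(T,a),(S,b)]);P.append(X);print("tray",X,r, onz(T,a,.045),onz(S,b,.045))
P=np.array(P);print(P.mean(0),[np.linalg.norm(P[i]-P[i-1]) for i in range(4)])
for n,Q in (("tri",P),("top",np.array([onz(T,a,.045) for a in top])),("sc",np.array([onz(S,a,.045) for a in sc]))):
    d=Q[:2].mean(0)-Q[2:].mean(0);print(n,Q.mean(0),np.arctan2(d[1],d[0]))
for a,b in ((tp(65,237),sp(345,233)),(tp(270,211),sp(568,226))):
    pass
L=(tp(65,232),sp(568,226)); R=(tp(270,206),sp(345,233))
for l in (L,R): print("plate",tri([(T,l[0]),(S,l[1])]),onz(T,l[0],.05),onz(S,l[1],.05))
c=((350+105/5-.4,205+114/5-.4),(143+81/5-.4,150+72/5-.4))
print("cup",tri([(T,c[0]),(S,c[1])]),onz(T,c[0],.075),onz(S,c[1],.075))
E
```

```text
tray [ 0.6306 -0.0021  0.0352] [np.float64(0.0014229354930967181), np.float64(0.0014229354930967244)] [ 0.6285 -0.0032  0.045 ] [ 0.6377 -0.0001  0.045 ]
tray [ 0.6507 -0.1025  0.0416] [np.float64(0.00011935257857241881), np.float64(0.00011935257857242535)] [ 0.6499 -0.102   0.045 ] [ 0.6531 -0.1021  0.045 ]
tray [ 0.5471 -0.1215  0.0432] [np.float64(6.211232138805128e-05), np.float64(6.2112321387984e-05)] [ 0.5468 -0.1213  0.045 ] [ 0.5485 -0.1211  0.045 ]
tray [ 0.5269 -0.027   0.0388] [np.float64(0.001127469205921245), np.float64(0.0011274692059212393)] [ 0.5261 -0.0278  0.045 ] [ 0.532  -0.0254  0.045 ]
[ 0.5888 -0.0632  0.0397] [np.float64(0.10668230267152322), np.float64(0.10263083493856426), np.float64(0.1054047021718713), np.float64(0.09670189155257415)]
tri [ 0.5888 -0.0632  0.0397] 0.20877295293585738
top [ 0.5878 -0.0636  0.045 ] 0.21069327857855735
sc [ 0.5928 -0.0621  0.045 ] 0.20770841108771407
plate (array([0.6997, 0.0284, 0.0514]), [np.float64(0.000898271164176954), np.float64(0.0008982711641769503)]) [0.7002 0.0274 0.05  ] [0.6988 0.0292 0.05  ]
plate (array([ 0.7188, -0.1093,  0.0524]), [np.float64(0.001454857848584671), np.float64(0.0014548578485846944)]) [ 0.7196 -0.1111  0.05  ] [ 0.7173 -0.1083  0.05  ]
cup (array([ 0.5091, -0.3667,  0.0721]), [np.float64(0.0012601102477234527), np.float64(0.0012601102477233564)]) [ 0.5089 -0.3671  0.075 ] [ 0.5118 -0.3641  0.075 ]
```

Emit:
{"name": "carry_out", "arguments": {"series": [[[1, -0.36, -0.2, 0, 0, 0, 1], [1, -0.36, -0.2, 0, 0, 0, 1], [1, -0.36, -0.2, 0, 0, 0, 1], [1, -0.36, -0.2, 0, 0, 0, 1], [1, -0.36, -0.2, 0, 0, 0, 1], [1, -0.36, 0, 0, 0, 0, 1], [1, -0.36, 0, 0, 0, 0, 1], [1, -0.36, 0, 0, 0, 0, 1]]]}}

```text
t: 1.2
tool_pos: [0.3716, -0.4555, 0.2561]
eef_rot: [[0.944, 0.33, -0.0], [0.33, -0.944, 0.0], [-0.0, -0.0, -1.0]]
force: [-0.6, 0.8, 0.5]
grip_width: 0.999
grasp_force: 0.0
```

Emit:
{"name": "carry_out", "arguments": {"series": [[[1, -0.36, 0, 0, 0, 0, 1], [1, -0.36, 0, 0, 0, 0, 1], [1, -0.36, 0, 0, 0, 0, 1], [1, -0.36, 0, 0, 0, 0, 1], [1, -0.36, 0, 0, 0, 0, 1], [1, -0.36, 0, 0, 0, 0, 1], [1, -0.36, 0, 0, 0, 0, 1], [1, -0.36, 0, 0, 0, 0, 1]]]}}

```text
t: 2.2
tool_pos: [0.5367, -0.3216, 0.256]
eef_rot: [[0.944, 0.33, -0.0], [0.33, -0.944, 0.0], [-0.0, -0.0, -1.0]]
force: [0.4, -0.2, 0.1]
grip_width: 0.998
grasp_force: 0.0
```

Emit:
{"name": "carry_out", "arguments": {"series": [[[0, 0, 0, 0, 0, -0.1, 1], [0, 0, 0, 0, 0, -0.1, 1], [0, 0, 0, 0, 0, -0.1, 1], [0, 0, 0, 0, 0, -0.09, 1], [0, 0, 0, 0, -0.1, 0, 1], [0, 0, 0, 0, -0.1, 0, 1], [0, 0, 0, 0, 0, 0, 1]]]}}

```text
t: 3.08
tool_pos: [0.5371, -0.3199, 0.2549]
eef_rot: [[0.551, 0.815, -0.181], [0.775, -0.58, -0.25], [-0.309, -0.002, -0.951]]
force: [-0.6, -0.4, -0.1]
grip_width: 1.005
grasp_force: 0.0
```

```bash
python3 -c "
from workcell import sensors
s=sensors.sense();print(s['joint_pos'].round(4).tolist(),s['tool_pos'].round(4).tolist(),s['eef_rot'].round(4).tolist())"
```

```text
[-0.4993, 0.2573, 1.4691, -0.3133, 1.4616, 0.1603] [0.5371, -0.3199, 0.2549] [[0.5507, 0.8149, -0.1809], [0.7755, -0.5797, -0.2503], [-0.3088, -0.0024, -0.9511]]
```

Emit:
{"name": "carry_out", "arguments": {"series": [[[0, 0, 0, 0, 0.1, 0, 1], [0, 0, 0, 0, 0.1, 0, 1], [0, 0, 0, 0, 0.11, 0, 1], [0, 0, 0, 0, 0.11, 0, 1], [0, 0, 0, 0, 0.11, 0, 1], [0, 0, 0, 0, 0.11, 0, 1], [0, 0, 0, 0, 0, 0, 1]]]}}

```text
t: 3.95
tool_pos: [0.5339, -0.3249, 0.2542]
eef_rot: [[0.453, 0.809, 0.374], [0.621, -0.588, 0.518], [0.639, -0.003, -0.769]]
force: [0.8, -0.4, -0.3]
grip_width: 1.002
grasp_force: 0.0
```

```bash
cat > fk.py <<'E'
import numpy as np
from scipy.spatial.transform import Rotation as Ro
from scipy.optimize import least_squares
def fk(q,p):
    a1,d1,L2,e,L3,L6=p
    R=Ro.from_euler("z",q[0]); x=R.apply([a1,0,d1])
    R=R*Ro.from_euler("y",q[1]); x=x+R.apply([0,0,L2])
    R=R*Ro.from_euler("y",q[2]); x=x+R.apply([e,0,L3])
    R=R*Ro.from_euler("z",q[3])*Ro.from_euler("y",q[4]); x=x+R.apply([0,0,L6])
    return x,R*Ro.from_euler("z",q[5])
D=[([-1.36108393,.221112915,1.52753868,0,1.39468108,-.126098886],[.20582519,-.58954708,.23030769],[[.94414,.32954,-.0004],[.32954,-.94414,.0017],[.00017,-.00173,-1]]),
([-0.4993,0.2573,1.4691,-0.3133,1.4616,0.1603],[0.5371,-0.3199,0.2549],[[0.5507,0.8149,-0.1809],[0.7755,-0.5797,-0.2503],[-0.3088,-0.0024,-0.9511]])]
E
python3 - <<'E'
from fk import *
from workcell import sensors
s=sensors.sense(); D.append((s['joint_pos'],s['tool_pos'],s['eef_rot']))
open("fk.py","a").write("D.append((%r,%r,%r))\n"%(s['joint_pos'].tolist(),s['tool_pos'].tolist(),s['eef_rot'].tolist()))
print(D[2])
for q,x,R in D: print((fk(q,[0]*6)[1].inv()*Ro.from_matrix(R)).as_matrix().round(3).tolist())
f=least_squares(lambda p:np.concatenate([fk(q,p)[0]-x for q,x,R in D]),[0,.3,.4,0,.4,.25])
print(f.x.round(4),f.fun.round(4))
E
```

```text
(array([-1.0055132 ,  0.30660855,  1.52641825,  0.63590734,  1.60080127,
       -0.45317398]), array([ 0.53390396, -0.3248952 ,  0.25417561]), array([[ 0.45342674,  0.80898126,  0.37410362],
       [ 0.62098562, -0.58782784,  0.51849329],
       [ 0.63935988, -0.00278575, -0.76890258]]))
[[0.0, -1.0, 0.0], [1.0, 0.0, -0.0], [0.0, 0.0, 1.0]]
[[-0.0, -1.0, 0.0], [1.0, -0.0, 0.0], [-0.0, 0.0, 1.0]]
[[0.0, -1.0, -0.0], [1.0, 0.0, 0.0], [-0.0, -0.0, 1.0]]
[-0.1047  0.209   0.5176 -0.0083  0.6191  0.3842] [-0.077  -0.0159 -0.0019 -0.0447 -0.0827  0.0015 -0.0411 -0.0262  0.0004]
```

```bash
sed -i 's/a1,d1,L2,e,L3,L6=p/a1,d1,L2,e,L3,L6,b,c=p/; s/apply(\[a1,0,d1\])/apply([a1,b,d1])/; s/apply(\[0,0,L6\])/apply([0,c,L6])/; s/("z",q\[5\])/("z",q[5]+np.pi\/2)/' fk.py; python3 - <<'E'
from fk import *
for q,x,R in D: print((fk(q,[0]*8)[1].inv()*Ro.from_matrix(R)).magnitude())
f=least_squares(lambda p:np.concatenate([np.concatenate([fk(q,p)[0]-x for q,x,R in D]),0.002*(p-np.array([0,.3,.4,0,.4,.25,.08,0]))]),[0,.3,.4,0,.4,.25,.08,0])
print(f.x.round(4),f.fun[:9].round(4))
E
```

```text
4.3522969418093415e-05
6.221988738512324e-05
4.736779903279368e-16
[ 3.600e-03  3.105e-01  4.113e-01  5.230e-02  5.441e-01  3.338e-01
  7.900e-02 -4.000e-04] [-0.  0. -0.  0.  0.  0.  0. -0.  0.]
```

```bash
cat >> fk.py <<'E'
P=least_squares(lambda p:np.concatenate([np.concatenate([fk(q,p)[0]-x for q,x,R in D]),0.002*(p-np.array([0,.3,.4,0,.4,.25,.08,0]))]),[0,.3,.4,0,.4,.25,.08,0]).x
lo=np.array([-2.98,-.91,.09,-1.24,.2,-2.68]);hi=np.array([2.98,2.08,2.57,4.39,2.65,2.68])
def ik(x,R,q0):
    f=least_squares(lambda q:np.concatenate([10*(fk(q,P)[0]-x),(fk(q,P)[1].inv()*Ro.from_matrix(R)).as_rotvec()]),np.clip(q0,lo+.01,hi-.01),bounds=(lo,hi))
    return f.x,np.abs(f.fun).max()
def toolR(phi,delta,roll=0):
    z=np.array([np.cos(phi)*np.cos(delta),np.sin(phi)*np.cos(delta),-np.sin(delta)])
    y=np.array([np.sin(phi),-np.cos(phi),0]); R=np.c_[np.cross(y,z),y,z]
    return R@Ro.from_euler("z",roll).as_matrix()
E
python3 - <<'E'
from fk import *
np.set_printoptions(precision=2,suppress=True)
r=np.radians
cup=np.array([.510,-.366,.045]); tr=np.array([.589,-.063,.105]); q0=np.array(D[2][0])
for ph in (30,54,75,90):
  for de in (20,30):
    R=toolR(r(ph),r(de)); g,e=ik(cup+.021*R[:,2],R,q0); u=R[2]
    print("grasp",ph,de,g,round(e,4))
    for ph2 in (ph,90,110):
      for de2 in (5,20):
        for roll in (-130,130):
          q=g.copy();ok=0
          for k in range(0,14):
            s=k/13; Rk=toolR(r(ph+(ph2-ph)*min(1,2*s)),r(de+(de2-de)*s),r(roll)*max(0,2*s-1))
            pos=cup+np.array([0,0,.08])+(tr-cup-[0,0,.08])*min(1,2*s)
            q,e=ik(pos+.021*Rk[:,2],Rk,q);ok=max(ok,e)
          print("   ",ph2,de2,roll,q,round(ok,3),"vz %.2f"%(Rk@u)[2], (Rk@u)[:2])
E
```

```text
grasp 30 20 [-1.25  0.73  1.76  1.2   1.41 -0.92] 0.0
    30 5 -130 [-0.73  0.25  2.17  1.38  1.08 -2.68] 0.302 vz -0.57 [-0.7   0.43]
    30 5 130 [-0.81  0.57  2.19  1.76  1.4   1.07] 0.0 vz -0.57 [ 0.02 -0.82]
    30 20 -130 [-0.68  0.18  2.18  1.29  0.96 -2.68] 0.191 vz -0.45 [-0.82  0.36]
    30 20 130 [-0.76  0.33  2.24  1.61  1.13  1.31] 0.0 vz -0.45 [-0.1  -0.89]
    90 5 -130 [-0.65  0.98  1.31  0.97  2.01 -2.68] 0.478 vz -0.57 [-0.72 -0.39]
    90 5 130 [-0.68  0.95  1.39  1.    1.97  1.35] 0.0 vz -0.57 [ 0.72 -0.39]
    90 20 -130 [-0.61  0.79  1.4   0.79  1.81 -2.68] 0.433 vz -0.45 [-0.72 -0.53]
    90 20 130 [-0.66  0.8   1.46  0.87  1.8   1.38] 0.0 vz -0.45 [ 0.72 -0.53]
    110 5 -130 [-0.56  1.21  1.    0.93  2.31 -2.68] 0.455 vz -0.57 [-0.54 -0.62]
    110 5 130 [-0.57  1.1   1.1   0.84  2.2   1.34] 0.0 vz -0.57 [ 0.81 -0.12]
    110 20 -130 [-0.54  1.01  1.12  0.71  2.1  -2.68] 0.524 vz -0.45 [-0.5  -0.74]
    110 20 130 [-0.56  0.94  1.2   0.7   2.02  1.31] 0.0 vz -0.45 [ 0.86 -0.25]
grasp 30 30 [-1.21  0.63  1.79  1.1   1.28 -0.82] 0.0
    30 5 -130 [-0.73  0.25  
[... 6341 characters left out ...]
0.8   1.46  0.87  1.8   1.38] 0.0 vz -0.35 [ 0.66 -0.66]
    90 5 -130 [-0.65  0.98  1.31  0.97  2.01 -2.68] 0.478 vz -0.51 [-0.66 -0.55]
    90 5 130 [-0.68  0.95  1.39  1.    1.97  1.35] 0.0 vz -0.51 [ 0.66 -0.55]
    90 20 -130 [-0.61  0.79  1.4   0.79  1.81 -2.68] 0.433 vz -0.35 [-0.66 -0.66]
    90 20 130 [-0.66  0.8   1.46  0.87  1.8   1.38] 0.0 vz -0.35 [ 0.66 -0.66]
    110 5 -130 [-0.56  1.21  1.    0.93  2.31 -2.68] 0.455 vz -0.51 [-0.44 -0.74]
    110 5 130 [-0.57  1.1   1.1   0.84  2.2   1.34] 0.0 vz -0.51 [ 0.81 -0.29]
    110 20 -130 [-0.54  1.01  1.12  0.71  2.1  -2.68] 0.524 vz -0.35 [-0.4  -0.85]
    110 20 130 [-0.56  0.94  1.2   0.7   2.02  1.31] 0.0 vz -0.35 [ 0.85 -0.39]
```

Emit:
{"name": "carry_out", "arguments": {"series": [[[0, 0, 0, 0, 0.1, 0, 1], [0, 0, 0, 0, 0.1, 0, 1], [0, 0, 0, 0, 0.08, 0, 1], [0, 0, -0.7, 0, 0, 0, 1], [0, 0, -0.7, 0, 0, 0, 1], [0, 0, -0.7, 0, 0, 0, 1]]]}}

```text
t: 4.7
tool_pos: [0.5084, -0.3623, 0.2813]
eef_rot: [[0.247, 0.813, 0.527], [0.351, -0.583, 0.733], [0.903, 0.004, -0.429]]
force: [0.4, -0.5, 0.4]
grip_width: 1.001
grasp_force: 0.0
```

Emit:
{"name": "carry_out", "arguments": {"series": [[[-1, 0, 0, 0, 0, 0, 1], [-1, 0, 0, 0, 0, 0, 1], [-1, 0, 0, 0, 0, 0, 1], [-1, 0, 0, 0, 0, 0, 1], [-1, 0, 0, 0, 0, 0, 1], [-1, 0, 0, 0, 0, 0, 1], [-1, 0, 0, 0, 0, 0, 1], [0, 0, 0, 0, 0, 0, 1]]]}}

```text
t: 5.7
tool_pos: [0.4641, -0.421, 0.1179]
eef_rot: [[0.25, 0.812, 0.527], [0.343, -0.583, 0.736], [0.905, -0.004, -0.425]]
force: [0.0, 0.3, -0.6]
grip_width: 0.999
grasp_force: 0.0
```

```bash
python3 - <<'E'
from h import *
w=cams.camera_info("wrist"); im=cams.read_camera("wrist")
T=cams.read_camera("top")
print(sensors.sense()["joint_pos"].round(2), w["cx"],w["cy"],w["extrinsics"].round(4).tolist())
print([np.round(proj(w,p),1) for p in ([.51,-.366,.075],[.51,-.366,0])])
cv2.imwrite("pics/w1.png",im[:,:,::-1])
E
```

```text
[-1.27  0.78  1.36  0.83  1.8  -0.81] 258.97226430929754 192.15258018334063 [[0.8121, 0.3785, -0.4442, 0.4056], [-0.5836, 0.5215, -0.6224, -0.5039], [-0.0039, 0.7647, 0.6444, 0.2384], [0.0, 0.0, 0.0, 1.0]]
[array([265.9, 211.4]), array([265.1, 276. ])]
```

View pics/w1.png

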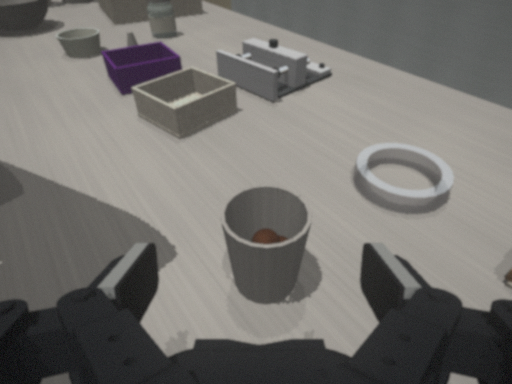

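The wrist view shows the cup rim centred at about (266,214), against a predicted (266,211), so the cup position is confirmed. Approaching and gripping.

Emit:
{"name": "carry_out", "arguments": {"series": [[[-0.72, 0.1, 0, 0, 0, 0, 1], [-0.72, 0.1, 0, 0, 0, 0, 1], [0, 0, 0.8, 0, 0, 0, 1], [0, 0, 0.8, 0, 0, 0, 1], [0, 0, 0.8, 0, 0, 0, 1], [0, 0, 0.8, 0, 0, 0, 1], [0, 0, 0.8, 0, 0, 0, 1], [0, 0, 0.75, 0, 0, 0, 1]]]}}

```text
t: 6.8
tool_pos: [0.5236, -0.3483, 0.0368]
eef_rot: [[0.248, 0.813, 0.527], [0.346, -0.583, 0.735], [0.905, 0.0, -0.426]]
force: [0.8, 0.8, -0.4]
grip_width: 0.999
grasp_force: 0.0
```

Emit:
{"name": "carry_out", "arguments": {"series": [[[0, 0, 0, 0, 0, 0, 1], [0, 0, 0, 0, 0, 0, 0.75], [0, 0, 0, 0, 0, 0, 0.7], [0, 0, 0, 0, 0, 0, 0.5], [0, 0, 0, 0, 0, 0, 0.4], [0, 0, 0, 0, 0, 0, 0.4], [0, 0, 0, 0, 0, 0, 0.4], [0, 0, 0, 0, 0, 0, 0.4]]], "newtons": 45}}

```text
t: 7.8
tool_pos: [0.5227, -0.3502, 0.038]
eef_rot: [[0.247, 0.812, 0.528], [0.346, -0.583, 0.735], [0.905, 0.001, -0.426]]
force: [-3.4, -0.4, 5.8]
grip_width: 0.705
grasp_force: 47.5
```

Emit:
{"name": "carry_out", "arguments": {"series": [[[0.5, 0, -0.24, 0, 0, 0, 0.4], [0.77, 0, -0.36, 0, 0, 0, 0.4], [0.9, 0, -0.42, 0, 0, 0, 0.4], [0.9, 0, -0.42, 0, 0, 0, 0.4], [0.2, 0, 0.2, 0, 0, 0, 0.4], [0.423, -0.419, 0.9, 0, 0, 0, 0.4], [0.423, -0.419, 0.9, 0, 0, 0, 0.4], [0.423, -0.419, 0.9, 0, 0, 0, 0.4]]]}}

```text
t: 8.8
tool_pos: [0.5447, -0.2636, 0.1236]
eef_rot: [[0.249, 0.813, 0.527], [0.346, -0.583, 0.735], [0.905, -0.001, -0.426]]
force: [0.4, 0.2, -1.8]
grip_width: 0.703
grasp_force: 48.6
```

Emit:
{"name": "carry_out", "arguments": {"series": [[[0.423, -0.419, 0.9, 0, 0, 0, 0.4], [0.423, -0.419, 0.9, 0, 0, 0, 0.4], [0.423, -0.419, 0.9, 0, 0, 0, 0.4], [0.423, -0.419, 0.9, 0, 0, 0, 0.4], [0.423, -0.419, 0.9, 0, 0, 0, 0.4], [0.423, -0.419, 0.9, 0, 0, 0, 0.4], [0.423, -0.419, 0.9, 0, 0, 0, 0.4], [0.2, -0.2, 0.4, 0, 0, 0, 0.4]]]}}

```text
t: 9.8
tool_pos: [0.5885, -0.0668, 0.1238]
eef_rot: [[0.249, 0.813, 0.526], [0.346, -0.582, 0.736], [0.905, -0.002, -0.426]]
force: [0.6, 1.3, -2.5]
grip_width: 0.703
grasp_force: 48.8
```

Emit:
{"name": "carry_out", "arguments": {"series": [[[0.24, -0.32, 0.7, 0, 0, 0, 0.4], [0.24, -0.32, 0.7, 0, 0, 0, 0.4], [0.24, -0.32, 0.7, 0, 0, 0, 0.4], [0, 0, 0, 0, 0.083, 0, 0.4], [0, 0, 0, 0, 0.083, 0, 0.4], [0, 0, 0, 0, 0, 0.11, 0.4], [0, 0, 0, 0, 0, 0.11, 0.4], [0, 0, 0, 0, 0, 0, 0.4]]]}}

```text
t: 10.8
tool_pos: [0.6018, -0.0097, 0.1181]
eef_rot: [[0.372, 0.73, 0.574], [-0.06, -0.598, 0.799], [0.926, -0.332, -0.178]]
force: [-0.7, 0.3, -1.3]
grip_width: 0.706
grasp_force: 49.0
```

```bash
python3 - <<'E'
from h import *
t=cams.read_camera("top");s=cams.read_camera("scene")
c=lambda im,x,y:cv2.resize(im[y:y+110,x:x+90],None,fx=4,fy=4,interpolation=cv2.INTER_CUBIC)
cv2.imwrite("pics/p1.png",np.hstack([c(t,225,150),c(s,195,140)])[:,:,::-1])
x=sensors.sense();print(x["joint_pos"].round(2))
E
```

```text
[-0.75  0.57  1.97  1.36  1.5  -0.63]
```

View pics/p1.png

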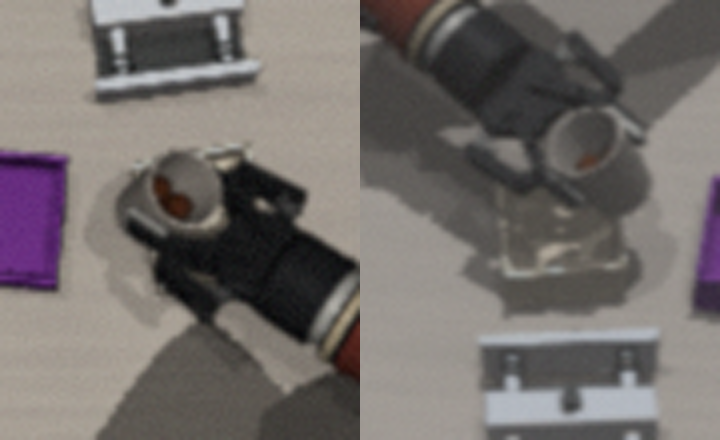

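Emit:
{"name": "carry_out", "arguments": {"series": [[[-0.34, -0.15, -0.14, 0, 0, 0.1, 0.4], [0, 0, 0, 0, 0, 0.1, 0.4], [0, 0, 0, 0, 0, 0.1, 0.4], [0, 0, 0, 0, 0, 0.1, 0.4], [0, 0, 0, 0, 0, 0.08, 0.4], [0, 0, 0, 0, 0, 0.06, 0.4], [0, 0, 0, 0, 0, 0.06, 0.4], [0, 0, 0, 0, 0, 0.06, 0.4]]]}}

```text
t: 11.9
tool_pos: [0.5939, -0.0101, 0.1126]
eef_rot: [[0.817, 0.051, 0.574], [-0.545, -0.252, 0.799], [0.185, -0.966, -0.178]]
force: [-0.0, 0.0, -2.4]
grip_width: 0.708
grasp_force: 48.9
```

Emit:
{"name": "carry_out", "arguments": {"series": [[[0, 0, 0, 0, 0, 0.05, 0.4], [0, 0, 0, 0, 0, 0.05, 0.4], [0, 0, 0, 0, 0, 0.05, 0.4], [0, 0, 0, 0, 0, 0.05, 0.4], [0, 0, 0, 0, 0, 0.05, 0.4], [0, 0, 0, 0, 0, 0.05, 0.4], [0, 0, 0, 0, 0, 0.05, 0.4], [0, 0, 0, 0, 0, 0.05, 0.4]]]}}

```text
t: 12.9
tool_pos: [0.594, -0.0102, 0.1128]
eef_rot: [[0.691, -0.439, 0.574], [-0.589, 0.117, 0.799], [-0.418, -0.891, -0.178]]
force: [-1.1, 0.4, -2.3]
grip_width: 0.705
grasp_force: 48.9
```

Emit:
{"name": "carry_out", "arguments": {"series": [[[0, 0, 0, 0, 0, 0.06, 0.4], [0, 0, 0, 0, 0, 0.06, 0.4], [0, 0, 0, 0, 0, 0.06, 0.4], [0, 0, 0, 0, 0, 0.06, 0.4], [0, 0, 0, 0, 0, 0.06, 0.4], [0, 0, 0, 0, 0, 0.06, 0.4], [0, 0, 0, 0, 0, 0, 0.4], [0, 0, 0, 0, 0, 0, 0.4]]]}}

```text
t: 13.9
tool_pos: [0.5939, -0.0102, 0.1126]
eef_rot: [[0.35, -0.741, 0.574], [-0.436, 0.413, 0.799], [-0.829, -0.53, -0.178]]
force: [-0.9, -0.1, -2.8]
grip_width: 0.704
grasp_force: 48.9
```

```bash
python3 - <<'E'
from h import *
t=cams.read_camera("top");s=cams.read_camera("scene");w=cams.read_camera("wrist")
c=lambda im,x,y:cv2.resize(im[y:y+110,x:x+90],None,fx=3,fy=3,interpolation=cv2.INTER_CUBIC)
a=np.hstack([c(t,225,150),c(s,195,140)])
cv2.imwrite("pics/p2.png",np.hstack([a,cv2.resize(w[:,:],(250,330))])[:,:790,::-1])
x=sensors.sense();print(x["joint_pos"].round(2),x["force"])
E
```

```text
[-0.76  0.57  1.98  1.35  1.5   1.58] [ 0.16595981 -0.26825294 -2.59404176]
```

View pics/p2.png

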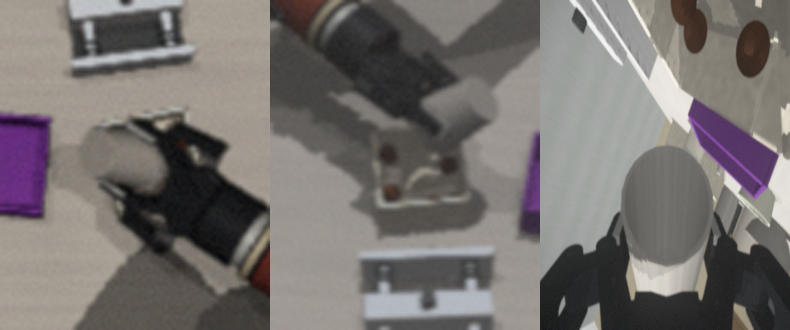

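Emit:
{"name": "carry_out", "arguments": {"series": [[[0, 0, 0, 0, 0, 0.08, 0.4], [0, 0, 0, 0, 0, 0.08, 0.4], [0, 0, 0, 0, 0, 0.08, 0.4], [0, 0, 0, 0, 0, 0.06, 0.4], [0, 0, 0, 0, 0, 0, 0.4], [0, 0, 0, 0, 0, 0, 0.4], [0, 0, 0, 0, 0, 0, 0.4]]]}}

```text
t: 14.92
tool_pos: [0.5937, -0.0102, 0.1124]
eef_rot: [[-0.026, -0.819, 0.574], [-0.2, 0.567, 0.799], [-0.98, -0.094, -0.178]]
force: [-0.3, 0.1, -1.2]
grip_width: 0.7
grasp_force: 49.0
```

Emit:
{"name": "carry_out", "arguments": {"series": [[[-0.9, 0, 0, 0, 0, 0, 0.4], [-0.9, 0, 0, 0, 0, 0, 0.4], [-0.9, 0, 0, 0, 0, 0, 0.4], [-0.5, 0.4, -1, 0, 0, 0, 0.4], [0, 0.6, -1, 0, 0, 0, 0.4], [0, 0.6, -1, 0, 0, 0, 0.4], [0, 0.6, -1, 0, 0, 0, 0.4], [0, 0.6, -1, 0, 0, 0, 0.4]]]}}

```text
t: 15.92
tool_pos: [0.466, -0.0548, 0.2068]
eef_rot: [[-0.026, -0.819, 0.574], [-0.2, 0.566, 0.8], [-0.979, -0.094, -0.178]]
force: [1.0, -0.4, -2.7]
grip_width: 0.704
grasp_force: 49.1
```

```bash
python3 - <<'E'
from h import *
t=cams.read_camera("top");s=cams.read_camera("scene")
c=lambda im,x,y:cv2.resize(im[y:y+110,x:x+90],None,fx=4,fy=4,interpolation=cv2.INTER_CUBIC)
cv2.imwrite("pics/p3.png",np.hstack([c(t,225,150),c(s,195,140)])[:,:,::-1])
x=sensors.sense();print(x["joint_pos"].round(2),x["force"])
E
```

```text
[-1.05  0.23  2.19  1.13  1.71  2.13] [-0.33123203 -0.52067051 -1.88884424]
```

View pics/p3.png

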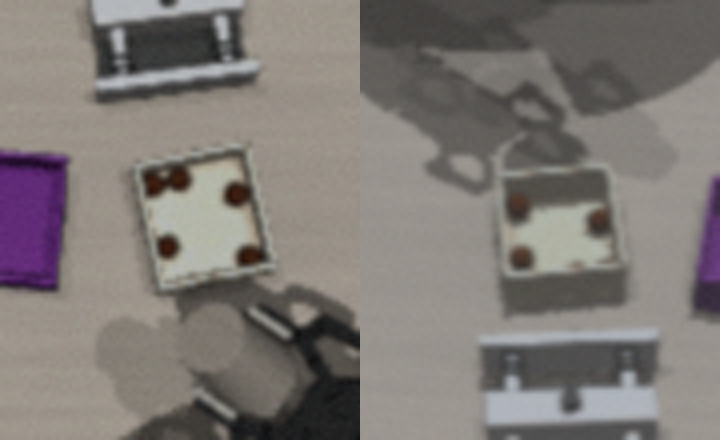

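All five truffles are visible in the tray in the top crop, at (153,183), (179,179), (237,194), (167,247) and (249,257). Next I roll the cup back and return it.

Emit:
{"name": "carry_out", "arguments": {"series": [[[0, 0, -0.5, 0, 0, -0.11, 0.4], [0, 0, -0.5, 0, 0, -0.11, 0.4], [0, 0, -0.5, 0, 0, -0.11, 0.4], [0, 0, -0.5, 0, 0, -0.11, 0.4], [0, 0, -0.5, 0, 0, -0.11, 0.4], [0, 0, -0.5, 0, 0, -0.11, 0.4], [0, 0, -0.5, 0, 0, -0.11, 0.4], [0, 0, -0.5, 0, 0, -0.11, 0.4]]]}}

```text
t: 17.02
tool_pos: [0.4097, -0.1347, 0.2245]
eef_rot: [[0.8, -0.174, 0.574], [-0.593, -0.093, 0.8], [-0.086, -0.98, -0.178]]
force: [-0.1, -0.0, -2.2]
grip_width: 0.705
grasp_force: 49.0
```

Emit:
{"name": "carry_out", "arguments": {"series": [[[0, 0, 0, 0, 0, -0.11, 0.4], [0, 0, 0, 0, 0, -0.11, 0.4], [0, 0, 0, 0, 0, -0.11, 0.4], [0, 0, 0, 0, 0, -0.11, 0.4], [0, 0, 0, 0, 0, -0.11, 0.4], [0, 0, 0, 0, 0, -0.11, 0.4], [0, 0, 0, 0, 0, -0.11, 0.4], [0, 0, 0, 0, 0, -0.11, 0.4]]]}}

```text
t: 18.02
tool_pos: [0.41, -0.1343, 0.2244]
eef_rot: [[0.321, 0.753, 0.574], [-0.02, -0.6, 0.8], [0.947, -0.268, -0.178]]
force: [0.5, -0.1, -2.2]
grip_width: 0.703
grasp_force: 49.1
```

Emit:
{"name": "carry_out", "arguments": {"series": [[[0, 0, 0, 0, 0, -0.1, 0.4], [0, 0, 0, 0, 0, -0.08, 0.4], [0, 0, 0, 0, -0.083, 0, 0.4], [0, 0, 0, 0, -0.083, 0, 0.4], [0, 0, 0, 0, 0, 0, 0.4]]]}}

```text
t: 18.65
tool_pos: [0.4104, -0.1347, 0.226]
eef_rot: [[0.244, 0.814, 0.528], [0.351, -0.582, 0.734], [0.904, 0.006, -0.427]]
force: [0.2, -0.3, -0.9]
grip_width: 0.704
grasp_force: 49.1
```

```bash
python3 - <<'E'
from fk import *
from workcell import sensors
s=sensors.sense();R=s['eef_rot'];x=s['tool_pos'];print(x.round(4),R.round(4).tolist(),s['joint_pos'].round(2))
Rg=np.array([[0.247,0.812,0.528],[0.346,-0.583,0.735],[0.905,0.001,-0.426]])
print("rot needed (tool, shares)",(Ro.from_matrix(R).inv()*Ro.from_matrix(Rg)).as_rotvec()/(np.pi/2))
for t in ([.5227,-.350,.11],[.5227,-.350,.0385]): print((R.T@(np.array(t)-x)/.025).round(2)); x=np.array(t)
E
```

```text
[ 0.4104 -0.1347  0.226 ] [[0.2445, 0.8135, 0.5276], [0.3507, -0.5815, 0.7341], [0.904, 0.0056, -0.4275]] [-1.2   0.04  2.13  0.88  1.73 -0.8 ]
rot needed (tool, shares) [9.16231772e-05 1.35432549e-03 3.12716157e-03]
[-6.12  8.64 -1.97]
[-2.59 -0.02  1.22]
```

Emit:
{"name": "carry_out", "arguments": {"series": [[[-0.68, 0.96, -0.22, 0, 0, 0.003, 0.4], [-0.68, 0.96, -0.22, 0, 0, 0, 0.4], [-0.68, 0.96, -0.22, 0, 0, 0, 0.4], [-0.68, 0.96, -0.22, 0, 0, 0, 0.4], [-0.68, 0.96, -0.22, 0, 0, 0, 0.4], [-0.68, 0.96, -0.22, 0, 0, 0, 0.4], [-0.68, 0.96, -0.22, 0, 0, 0, 0.4], [-0.68, 0.96, -0.22, 0, 0, 0, 0.4]]]}}

```text
t: 19.65
tool_pos: [0.5079, -0.3255, 0.1171]
eef_rot: [[0.251, 0.811, 0.528], [0.339, -0.584, 0.737], [0.907, -0.006, -0.422]]
force: [-0.1, 0.4, -0.9]
grip_width: 0.702
grasp_force: 49.2
```

Emit:
{"name": "carry_out", "arguments": {"series": [[[-0.68, 0.96, -0.22, 0, 0, 0, 0.4], [-0.6, 0, 0.28, 0, 0, 0, 0.4], [-0.6, 0, 0.28, 0, 0, 0, 0.4], [-0.6, 0, 0.28, 0, 0, 0, 0.4], [-0.4, 0, 0.2, 0, 0, 0, 0.4], [-0.2, 0, 0.09, 0, 0, 0, 0.4], [0, 0, 0, 0, 0, 0, 0.4], [0, 0, 0, 0, 0, 0, 0.4]]]}}

```text
t: 20.65
tool_pos: [0.5202, -0.3499, 0.0406]
eef_rot: [[0.251, 0.811, 0.528], [0.344, -0.585, 0.735], [0.905, -0.003, -0.426]]
force: [-0.6, 0.6, -1.2]
grip_width: 0.705
grasp_force: 49.2
```

Emit:
{"name": "carry_out", "arguments": {"series": [[[-0.05, 0, 0.02, 0, 0, 0, 0.4], [-0.04, 0, 0.02, 0, 0, 0, 0.4], [0, 0, 0, 0, 0, 0, 0.4], [0, 0, 0, 0, 0, 0, 0.4]]]}}

```text
t: 21.15
tool_pos: [0.5201, -0.3498, 0.0381]
eef_rot: [[0.251, 0.811, 0.528], [0.343, -0.585, 0.735], [0.905, -0.003, -0.425]]
force: [-0.6, 0.4, 1.8]
grip_width: 0.7
grasp_force: 49.1
```

Emit:
{"name": "carry_out", "arguments": {"series": [[[0, 0, 0, 0, 0, 0, 0.72], [0, 0, 0, 0, 0, 0, 0.75], [0, 0, 0, 0, 0, 0, 0.8], [0, 0, 0, 0, 0, 0, 1], [0, 0, 0, 0, 0, 0, 1], [0, 0, 0, 0, 0, 0, 1], [0, 0, 0, 0, 0, 0, 1], [0, 0, 0, 0, 0, 0, 1]]]}}

```text
t: 22.15
tool_pos: [0.5199, -0.3496, 0.0374]
eef_rot: [[0.252, 0.811, 0.528], [0.343, -0.585, 0.735], [0.905, -0.004, -0.426]]
force: [-0.1, 0.2, -1.3]
grip_width: 1.005
grasp_force: 0.0
```

Emit:
{"name": "carry_out", "arguments": {"series": [[[0, 0, -0.4, 0, 0, 0, 1], [0, 0, -0.8, 0, 0, 0, 1], [0, 0, -0.8, 0, 0, 0, 1], [0, 0, -0.8, 0, 0, 0, 1], [0, 0, -0.8, 0, 0, 0, 1], [0, 0, -0.8, 0, 0, 0, 1], [0.5, 0, -0.5, 0, 0, 0, 1], [0.8, 0, 0, 0, 0, 0, 1]]]}}

```text
t: 23.15
tool_pos: [0.4633, -0.4291, 0.1202]
eef_rot: [[0.252, 0.811, 0.529], [0.343, -0.586, 0.734], [0.905, -0.004, -0.426]]
force: [0.2, -0.5, 1.3]
grip_width: 1.002
grasp_force: 0.0
```

```bash
python3 - <<'E'
from h import *
w=cams.read_camera("wrist");t=cams.read_camera("top")
c=lambda im,x,y:cv2.resize(im[y:y+96,x:x+90],None,fx=4,fy=4,interpolation=cv2.INTER_CUBIC)
cv2.imwrite("pics/p4.png",np.hstack([cv2.resize(w,(430,384)),c(t,320,180)])[:,:,::-1])
x=sensors.sense();print(x["joint_pos"].round(2))
E
```

```text
[-1.27  0.79  1.34  0.83  1.81 -0.8 ]
```

View pics/p4.png

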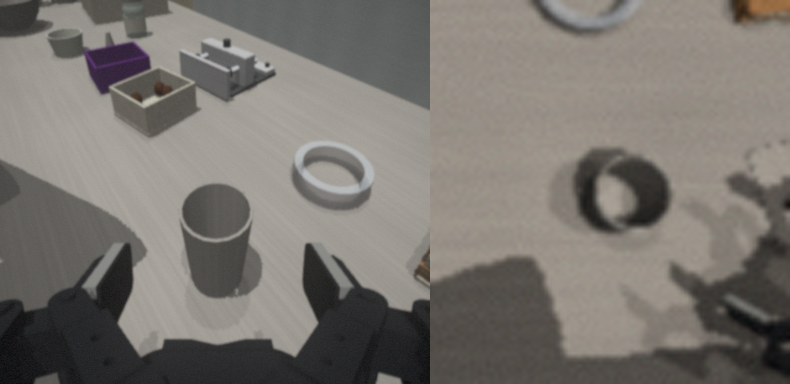

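The cup stands empty and upright at wrist (216,240), its old place, and the gripper is clear of it. The truffles are in the tray. Next I plan the push pose.

```bash
cat > plan.py <<'E'
from fk import *
import sys
from workcell import sensors
np.set_printoptions(precision=3,suppress=True)
s=sensors.sense();R=s['eef_rot'];x=s['tool_pos'];q=s['joint_pos']
ps=.138
Rg=np.c_[[np.cos(ps),np.sin(ps),0],[np.sin(ps),-np.cos(ps),0],[0,0,-1.]]
E
python3 - <<'E'
from plan import *
up=np.array([x[0],x[1],.24]); print("up",R.T@(up-x)/.025)
rv=(Ro.from_matrix(R).inv()*Ro.from_matrix(Rg)).as_rotvec(); print("rot",rv/(np.pi/2))
A=np.array([.485,-.082,.14]);B=np.array([.485,-.082,.022])
print("A",Rg.T@(A-up)/.025)
for k in range(1,11):
    Rk=R@Ro.from_rotvec(rv*k/10).as_matrix(); q,e=ik(up,Rk,q)
print(q,e)
for X in (A,B,[.58,-.07,.022]): q,e=ik(np.array(X),Rg,q);print(q,round(e,4))
E
```

```text
up [ 4.269 -0.004 -2.016]
rot [-0.291 -0.678  0.458]
A [  2.706 -13.61    4.   ]
[-0.869  0.232  1.497  0.     1.413  0.564] 2.719686840322226e-11
[-0.328 -0.013  1.958 -0.     1.196  1.105] 0.0
[-0.328  0.172  2.021 -0.     0.948  1.105] 0.0
[-0.255  0.364  1.78  -0.     0.998  1.178] 0.0
```

Emit:
{"name": "carry_out", "arguments": {"series": [[[0.854, 0, -0.4, 0, 0, 0, 1], [0.854, 0, -0.4, 0, 0, 0, 0.8], [0.854, 0, -0.4, 0, 0, 0, 0.6], [0.854, 0, -0.4, 0, 0, 0, 0.45], [0.854, 0, -0.4, 0, 0, 0, 0.45]]]}}

```text
t: 23.88
tool_pos: [0.464, -0.4287, 0.2388]
eef_rot: [[0.252, 0.811, 0.528], [0.344, -0.585, 0.735], [0.905, -0.004, -0.426]]
force: [-0.3, 0.5, -0.3]
grip_width: 0.452
grasp_force: 0.0
```

Emit:
{"name": "carry_out", "arguments": {"series": [[[0, 0, 0, -0.0364, -0.0848, 0.0573, 0.45], [0, 0, 0, -0.0364, -0.0848, 0.0573, 0.45], [0, 0, 0, -0.0364, -0.0848, 0.0573, 0.45], [0, 0, 0, -0.0364, -0.0848, 0.0573, 0.45], [0, 0, 0, -0.0364, -0.0848, 0.0573, 0.45], [0, 0, 0, -0.0364, -0.0848, 0.0573, 0.45], [0, 0, 0, -0.0364, -0.0848, 0.0573, 0.45], [0, 0, 0, -0.0364, -0.0848, 0.0573, 0.45]]]}}

```text
t: 24.88
tool_pos: [0.4641, -0.4287, 0.239]
eef_rot: [[0.991, 0.131, -0.005], [0.131, -0.991, -0.002], [-0.005, 0.002, -1.0]]
force: [0.2, 0.5, -0.4]
grip_width: 0.444
grasp_force: 0.0
```

Emit:
{"name": "carry_out", "arguments": {"series": [[[0, 0, 0, 0, 0, 0, 0.45], [0.19, -0.97, 0, 0, 0, 0, 0.45], [0.19, -0.97, 0, 0, 0, 0, 0.45], [0.19, -0.97, 0, 0, 0, 0, 0.45], [0.19, -0.97, 0, 0, 0, 0, 0.45], [0.19, -0.97, 0, 0, 0, 0, 0.45], [0.19, -0.97, 0, 0, 0, 0, 0.45], [0.19, -0.97, 0, 0, 0, 0, 0.45]]]}}

```text
t: 25.88
tool_pos: [0.474, -0.2541, 0.2373]
eef_rot: [[0.991, 0.136, -0.003], [0.136, -0.991, 0.002], [-0.003, -0.003, -1.0]]
force: [0.5, -0.3, 0.1]
grip_width: 0.447
grasp_force: 0.0
```

Emit:
{"name": "carry_out", "arguments": {"series": [[[0.19, -0.97, 0.3, 0, 0, 0, 0.45], [0.19, -0.97, 0.3, 0, 0, 0, 0.45], [0.19, -0.97, 0.3, 0, 0, 0, 0.45], [0.19, -0.97, 0.3, 0, 0, 0, 0.45], [0.19, -0.97, 0.3, 0, 0, 0, 0.45], [0.19, -0.97, 0.3, 0, 0, 0, 0.45], [0.19, -0.97, 0.3, 0, 0, 0, 0.45], [0, 0, 0, 0, 0, 0, 0.45]]]}}

```text
t: 26.88
tool_pos: [0.4831, -0.0809, 0.1845]
eef_rot: [[0.99, 0.139, -0.004], [0.139, -0.99, 0.003], [-0.004, -0.003, -1.0]]
force: [-0.6, 1.1, 0.1]
grip_width: 0.452
grasp_force: 0.0
```

```bash
python3 - <<'E'
from plan import *
from h import *
print(x,q,"rot",(Ro.from_matrix(R).inv()*Ro.from_matrix(Rg)).as_rotvec()/(np.pi/2),"B",R.T@(np.array([.485,-.082,.022])-x)/.025, s["force"])
w=cams.read_camera("wrist");t=cams.read_camera("top")
cv2.imwrite("pics/p5.png",np.hstack([cv2.resize(w,(400,300)),cv2.resize(t[125:225,225:325],(390,390),interpolation=cv2.INTER_CUBIC)[:300]])[:,:,::-1])
E
```

```text
[ 0.483 -0.081  0.185] [-0.328 -0.063  1.918  0.001  1.292  1.103] rot [-0.002  0.002  0.001] B [0.095 0.076 6.5  ] [-0.568  1.06   0.133]
```

View pics/p5.png

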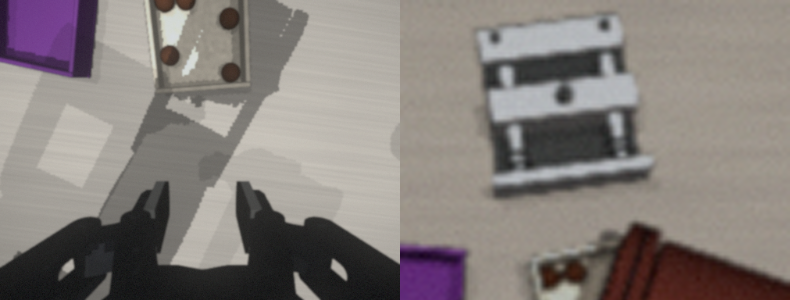

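The wrist view shows the tray's near wall ahead of the fingers and centred, at about (203,88), with nothing in the way. Descending and starting the push.

Emit:
{"name": "carry_out", "arguments": {"series": [[[0.02, 0.02, 0.9, 0, 0, 0, 0.45], [0, 0, 0.95, 0, 0, 0, 0.45], [0, 0, 0.95, 0, 0, 0, 0.45], [0, 0, 0.95, 0, 0, 0, 0.45], [0, 0, 0.95, 0, 0, 0, 0.45], [0, 0, 0.95, 0, 0, 0, 0.45], [0, 0, 0.8, 0, 0, 0, 0.45], [0, 0, 0, 0, 0, 0, 0.45]]]}}

```text
t: 27.98
tool_pos: [0.4826, -0.0835, 0.0227]
eef_rot: [[0.991, 0.135, -0.006], [0.135, -0.991, 0.003], [-0.006, -0.004, -1.0]]
force: [-0.6, 0.8, -0.4]
grip_width: 0.452
grasp_force: 0.0
```

Emit:
{"name": "carry_out", "arguments": {"series": [[[0.4, 0, 0, 0, 0, 0, 0.45], [0.4, 0, 0, 0, 0, 0, 0.45], [0.3, 0, 0, 0, 0, 0, 0.45], [0.2, 0, 0, 0, 0, 0, 0.45], [0.2, 0, 0, 0, 0, 0, 0.45], [0.2, 0, 0, 0, 0, 0, 0.45], [0.2, 0, 0, 0, 0, 0, 0.45], [0.2, 0, 0, 0, 0, 0, 0.45]]]}}

```text
t: 28.98
tool_pos: [0.5358, -0.0759, 0.0235]
eef_rot: [[0.991, 0.136, -0.004], [0.136, -0.991, 0.002], [-0.003, -0.003, -1.0]]
force: [-1.7, 0.2, -0.1]
grip_width: 0.451
grasp_force: 0.7
```

Emit:
{"name": "carry_out", "arguments": {"series": [[[0.2, 0, 0, 0, 0, 0, 0.45], [0.2, 0, 0, 0, 0, 0, 0.45], [0.2, 0, 0, 0, 0, 0, 0.45], [0.2, 0, 0, 0, 0, 0, 0.45], [0.2, 0, 0, 0, 0, 0, 0.45], [0.2, 0, 0, 0, 0, 0, 0.45], [0.2, 0, 0, 0, 0, 0, 0.45], [0.2, 0, 0, 0, 0, 0, 0.45]]]}}

```text
t: 29.98
tool_pos: [0.5757, -0.0705, 0.0236]
eef_rot: [[0.991, 0.136, -0.003], [0.136, -0.991, 0.002], [-0.003, -0.003, -1.0]]
force: [-1.8, 0.3, 0.3]
grip_width: 0.451
grasp_force: 0.6
```

Emit:
{"name": "carry_out", "arguments": {"series": [[[0.15, 0, 0, 0, 0, 0, 0.45], [0.15, 0, 0, 0, 0, 0, 0.45], [0.15, 0, 0, 0, 0, 0, 0.45], [0.1, 0, 0, 0, 0, 0, 0.45], [0.1, 0, 0, 0, 0, 0, 0.45], [0, 0, 0, 0, 0, 0, 0.45]]]}}

```text
t: 30.72
tool_pos: [0.5903, -0.0687, 0.0236]
eef_rot: [[0.991, 0.136, -0.006], [0.136, -0.991, 0.002], [-0.006, -0.003, -1.0]]
force: [-6.9, -2.9, 5.3]
grip_width: 0.447
grasp_force: 3.6
```

Emit:
{"name": "carry_out", "arguments": {"series": [[[0, 0, 0, 0, 0, 0, 0.45], [0, 0, 0, 0, 0, 0, 0.45]]]}}

```text
t: 30.98
tool_pos: [0.5903, -0.0687, 0.0235]
eef_rot: [[0.991, 0.136, -0.006], [0.136, -0.991, 0.002], [-0.006, -0.003, -1.0]]
force: [-6.4, -2.4, 5.7]
grip_width: 0.45
grasp_force: 3.5
```

```bash
python3 - <<'E'
from workcell import sensors,cams
from h import *
F=[]
for k in range(6):
    w=cams.read_camera("scene");F.append(sensors.sense()["force"])
print(np.round(F,1),sensors.sense()["tool_pos"])
a=cv2.resize(w[165:265,210:310],(600,600),interpolation=cv2.INTER_CUBIC)
cv2.imwrite("pics/p6.png",a[:,:,::-1])
E
```

```text
[[-7.  -1.4  4.6]
 [-7.3 -1.7  5.6]
 [-6.9 -1.9  4.3]
 [-7.1 -2.2  4.6]
 [-6.7 -2.8  5. ]
 [-7.2 -2.3  4.5]] [ 0.59035076 -0.06871932  0.02355222]
```

View pics/p6.png

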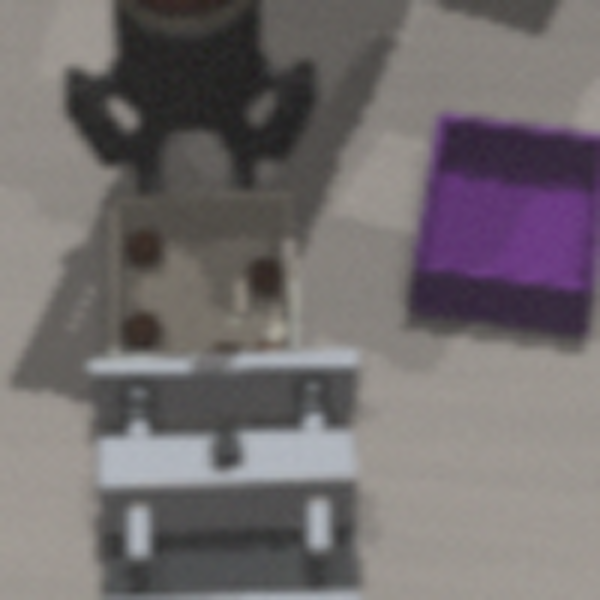

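The tray lies flat and square against the plate: the plate strip is at y≈362, the tray's middle at x≈205 and the plate's middle at x≈223, so it is about 8 mm off centre. The push now goes in gently.

```bash
cat > meas.py <<'E'
from h import *
import sys
def edge(im,x0,x1,y0,y1):  # sub-pixel row of the front-upper edge of the bright strip, per column
    g=cv2.cvtColor(im,cv2.COLOR_RGB2GRAY).astype(float); r=[]
    for x in range(x0,x1):
        c=g[y0:y1,x]; w=np.clip(c-125,0,None); r.append((w*np.arange(y0,y1)).sum()/max(w.sum(),1e-6))
    return np.median(r)
F=[];im=[]
for k in range(6): im.append(cams.read_camera("scene"));F.append(sensors.sense()["force"])
im=np.median(im,0).astype(np.uint8); cv2.imwrite(f"pics/raw_{sys.argv[1]}.png",im[:,:,::-1])
old=cv2.resize(cv2.imread("pics/scene0.png"),(512,384),interpolation=cv2.INTER_AREA)[:,:,::-1].copy()
S=cams.camera_info("scene")
# predicted strip row for plate travel d
o=np.array([.709,-.041,.05]);px=np.array([.99,.138,0])
for d in (0,.01,.02,.03): print(d,np.round(proj(S,o+px*d),2))
for n,i in (("old",old),("now",im)):
    g=cv2.cvtColor(i,cv2.COLOR_RGB2GRAY); print(n,g[218:242,255:262].mean(1).round(0).astype(int).tolist())
print(np.mean(F,0).round(2),sensors.sense()["tool_pos"].round(4))
E
python3 meas.py a
```

```text
0 [246.44 223.72]
0.01 [246.52 226.42]
0.02 [246.6  229.15]
0.03 [246.68 231.9 ]
old [143, 143, 143, 146, 157, 167, 155, 111, 78, 73, 77, 75, 74, 72, 79, 91, 96, 100, 122, 158, 172, 173, 173, 173]
now [133, 143, 145, 135, 126, 147, 172, 166, 114, 79, 74, 77, 75, 75, 79, 79, 85, 94, 124, 167, 180, 180, 181, 181]
[-6.78 -1.94  5.01] [ 0.5903 -0.0687  0.0235]
```

Emit:
{"name": "carry_out", "arguments": {"series": [[[0.08, 0, 0, 0, 0, 0, 0.45], [0.08, 0, 0, 0, 0, 0, 0.45], [0.08, 0, 0, 0, 0, 0, 0.45], [0.08, 0, 0, 0, 0, 0, 0.45], [0, 0, 0, 0, 0, 0, 0.45]]]}}

```text
t: 32.2
tool_pos: [0.5973, -0.0678, 0.0235]
eef_rot: [[0.991, 0.136, -0.008], [0.136, -0.991, 0.002], [-0.008, -0.003, -1.0]]
force: [-10.9, -2.9, 8.0]
grip_width: 0.45
grasp_force: 5.5
```

```bash
python3 meas.py b | tail -2
```

```text
now [125, 134, 137, 135, 136, 135, 133, 155, 174, 165, 113, 77, 77, 84, 79, 76, 77, 73, 110, 165, 179, 181, 181, 181]
[-10.79  -2.47   8.17] [ 0.5974 -0.0678  0.0235]
```

Emit:
{"name": "carry_out", "arguments": {"series": [[[0.08, 0, 0, 0, 0, 0, 0.45], [0.08, 0, 0, 0, 0, 0, 0.45], [0.08, 0, 0, 0, 0, 0, 0.45], [0.04, 0, 0, 0, 0, 0, 0.45], [0, 0, 0, 0, 0, 0, 0.45], [0, 0, 0, 0, 0, 0, 0.45], [0, 0, 0, 0, 0, 0, 0.45], [0, 0, 0, 0, 0, 0, 0.45]]]}}

```text
t: 33.5
tool_pos: [0.6034, -0.0669, 0.0234]
eef_rot: [[0.991, 0.136, -0.01], [0.136, -0.991, 0.002], [-0.01, -0.003, -1.0]]
force: [-14.2, -3.9, 11.0]
grip_width: 0.452
grasp_force: 7.2
```

```bash
python3 meas.py c | tail -2
```

```text
now [118, 130, 132, 130, 137, 145, 145, 130, 132, 168, 177, 160, 109, 79, 76, 79, 78, 84, 114, 165, 180, 181, 181, 181]
[-14.21  -3.11  11.25] [ 0.6034 -0.0669  0.0235]
```

```bash
python3 -c "
from workcell import finish_job
print(finish_job())"
```

```text
the job is handed in; nothing more can be done
None
```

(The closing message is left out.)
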